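# Load a relief-printing block on its registration jig

## Robot

A 6-joint arm with a two-finger parallel gripper is mounted at the origin on the work surface. World frame = base frame: x ahead of the robot, y to its left, z up, the work surface at z = 0. Lengths are in m, angles in rad, forces in N, time in s.
With the tool pointing down it reaches from about 0.3 to 0.875 m from the base axis. Payload 6.4 kg.
Tool frame: the origin (TCP) lies between the finger pads; the fingertips stand 8 mm ahead of it and the grasp point (between the pads) lies 11 mm behind it; z points along the fingers, y is the direction in which the jaws open and shut (so a half turn about z gives the same grasp; the last joint's range is limited). The gripper opens to 85 mm and grips with 20 to 120 N. Pads are 22 mm wide; open, the fingers measure 114 mm over their backs; the gripper's body (76 mm by 85 mm) begins 54 mm behind the grasp point. The pads swing forward as they close: fully open they stand 13 mm farther back than shut.
Start: joints at [-1.477, 0.181, 1.607, -0, 1.354, -0.206], TCP at [0.17, -0.549, 0.239] pointing down, gripper open.
Joint ranges: [-2.99, 2.99], [-0.89, 2.07], [0.3, 2.58], [-1.14, 4.28], [0, 2.63], [-3.12, 3.12]. Speed limits (rad/s): [2.57, 2.57, 3.01, 3.14, 3.14, 3.14].

## Interface

Orientations are given as a unit quaternion [w, x, y, z].
In Python, from bench import monitor, viewer, workorder, spotter gives the robot as it stands. The module is installed in compiled form; this text tells all that it offers.
- The arm moves only by the tool move_arm, never from a script. Its argument "motion" is a list of rows, each a list of 3 entries, a list of its own where there are three numbers: the shift along the tool's x, y, z in units of 60 mm (1.0 is 60 mm), then the turn, a rotation vector about the tool's x, y, z in units of 8 degrees (1.0 is 8 degrees), then the opening in per cent of the stroke, from 0 (shut) to 100 (fully open). In form: [[[dx, dy, dz], [rx, ry, rz], grip], ...]. A call has 1 to 10 rows; each row is the pose to reach, as a shift and turn from the pose commanded when the call began, along the tool's axes at that moment; what a row does not reach only later rows make up. A row lasts 1/8 s, in which the tool goes at most 62.5 mm and 10.7 degrees, less where a joint would pass 70% of its speed; a pose out of reach is approached as far as the arm can. A call with a gripper value outside its range is refused whole. The fingers move at their own pace and stop on an object; the grip force is fixed at half the most. Time passes only in rows, so rows that repeat a pose let the fingers close. It gives the time, the measured TCP pose, the force and the opening at its end, in the units of the state.
- monitor.get_obs(): the state, without advancing time (a new reading comes with each control period).
- viewer.camera(name): name is "scene" or "top" or "wrist"; returns the picture (420x560x3 uint8, blue, green, red); there is no depth.
- viewer.calibration(name): a dict with "fovy" (degrees; the focal length in pixels is half the picture's height over the tangent of half this angle, whatever the lens; pixels are square), "cx", "cy" (the principal point, pixels), "distortion" ([k1, k2, p1, p2, k3] as OpenCV has them; the pictures are not rectified), "extrinsics" (4x4, takes a point from camera to world coordinates). Camera axes: x right, y down, z forward; pixel columns grow to the right and rows downward; lengths in m; the calibration is good to about 2 mm. A picture is of the moment at which its call begins: read the wrist's pose just before it. calibration takes no time and is no camera call; for the wrist camera it gives the pose at the moment of the call.
- workorder.hand_in(): hands the job in, once; it reports no verdict.
Trained networks look in the newest picture that a camera, given by its name, has taken for a name from the list of things; names that differ only in an ending like _2 or _b are one class to them, and where a whole thing is asked for, a point or a joint stands for the part that bears it (a point fixed in the world has none). Each returns a list of dicts, best first, with "score" (0 to 1); they miss things now and then, are a little off and sometimes report something else, mostly with a low value. They report only what shows in the picture. A call takes as long as a camera call. They do not tell look-alikes from the thing itself.
- spotter.search_frame(camera, name): "centre" ([column, row] as shares, 0 to 1, of the picture: columns of its width, rows of its height, amid what is visible of it).
- spotter.outline_of(camera, name): "region" (420x560 bool, what is visible of it) and "centre" ([column, row] as shares, 0 to 1, of the picture: columns of its width, rows of its height, amid what is visible of it).
The state is a dict: "time_s": time; "q": joint angles; "dq": joint speeds; "joint_efforts": joint torques, N m; "eef_pos": TCP position; "eef_rot": TCP orientation; "wrist_force": force on the tool from outside, world axes, zero at the start; "torque": the same for the moment, N m; "opening": opening from 0.0 (shut) to 1.0 (fully open).
Only numpy, scipy, OpenCV 4.12 (cv2) and the standard library are available. Lean on these libraries where they do the work, as an engineer would, in place of code of your own. Each camera call takes 0.05 s, during which the arm holds its last target. There are 200 camera calls.

## Task

Lower the relief-printing block onto the blue registration jig so that its big hole takes the round pin and its small hole the diamond pin, wiggling it if needed until the board lies flat on the bed; set it down, do not drop it. Then push the red-knobbed brass keeper all the way in over the edge of the board, and let go. Leave the paints, tin and tools around it where they are.

Things in the scene. Friction and masses are not known exactly. Their poses are not given: they have to be found in the camera images.
- block: Loose printing block, 0.2-0.35 kg: white board 180 x 90 x 10 mm (x, y, z) with a raised wooden block 80 x 40 mm (x, y) on its middle, red carved face, top 38 mm above the board's underside. Grip the raised block, 40 mm across y. Origin: centre of the board's underside; x from big to small hole, z up. Starts flat on the table, face up, x axis within 0.6 rad of the world's x.
- big_hole (a point): Centre of the block's big through hole, 13.5 mm in diameter, black raised rim, at the board's underside, 70 mm from the block's origin along its -x. For the round pin.
- small_hole (a point): Centre of the block's small through hole, 10.5 mm in diameter, black raised rim, at the board's underside, 70 mm from the block's origin along its +x. For the diamond pin; too small for the round one.
- jig: Fixed jig: blue bed 230 x 110 mm (x, y), top 12 mm above the table, two steel pins on its x axis; keeper guide on the +y side (y 72 to 130 mm, 52 mm wide, top 31 mm above the table). Origin: bed centre at table height; x from round to diamond pin, within 0.4 rad of the world's x; y to the keeper. With the board home the block's axes match the jig's and its origin is 12 mm above the jig's.
- round_pin (a point): Foot of the round locating pin, on the bed's top, 70 mm from the jig's origin along its -x. The pin is 12 mm in diameter and 20 mm tall, its upper 5 mm tapering to 6 mm.
- diamond_pin (a point): Foot of the diamond locating pin, on the bed's top, 70 mm from the jig's origin along its +x. The pin is a rhombus 5 mm along the jig's x by 9 mm along its y, 20 mm tall, its upper 5 mm tapering to 2 by 4 mm.
- keeper (a joint): Travel of the brass keeper, m: 0 out, 0.042 fully in at its stop; starts at 0 to 0.008. Slides along the jig's -y with 2 N friction, stays where left. Its tongue (32 mm wide, 24 to 30 mm above the table) is 25 mm clear of the seated board's edge at 0 and 17 mm over it, 2 mm above its top, at 0.042. It jams on the board's edge if the board is not down.
- keeper_grip (a point): Centre of the top of the keeper's red knob, an upright post 14 x 14 mm that rises 33 mm above the tongue (top 63 mm above the table). It lies on the jig's x = 0, at y = 103 mm with the keeper out and 61 mm with it in, and travels with the keeper.
- ink_tin: Bystander: closed dark tin with a pale lid, 50 mm in diameter, 30 mm tall, beside the jig, in the corner between bed and wing. Origin at the centre of its underside.
- baren: Bystander: wooden rubbing disc 76 mm in diameter with a bar handle, 30 mm tall, near the block on the far side. Origin at the centre of its underside.
- brayer: Bystander: ink roller about 190 mm long lying at the left of the table, 32 mm tall. Origin at table height near its middle.
- palette_knife: Bystander: palette knife 200 mm long lying flat on the table. Origin at its underside.
- green_paint: Bystander: green paint bottle, 66 mm in diameter, 170 mm tall, at the far side of the table. Origin at the centre of its underside.
- yellow_paint: Bystander: yellow paint bottle, 56 mm in diameter, 100 mm tall, at the far left. Origin at the centre of its underside.
Mind the look-alikes: they are no part of the job. Leave any purple look-alike of the block alone.

How it is judged:
On the way:
1. the board lies flat on the bed over both pins, with the keeper still out (horizontal distance between big_hole and round_pin below 0.003 m and horizontal distance between small_hole and diamond_pin below 0.003 m and z of big_hole in the frame of round_pin below 0.002 m and z of small_hole in the frame of diamond_pin below 0.002 m and angle between block's own z axis and vertical below 0.03 rad and value of joint keeper below 0.02 m), for 0.2 s.
At the end, for the whole second after the job is handed in: The board lies flat on the jig's bed (within 2 mm in height at both holes, tilt under 0.03 rad), big hole over the round pin and small hole over the diamond pin (each centred within 3 mm), the keeper is pushed in (joint above 0.036 of 0.042), and the block is at rest (horizontal distance between big_hole and round_pin below 0.003 m and horizontal distance between small_hole and diamond_pin below 0.003 m and z of big_hole in the frame of round_pin below 0.002 m and z of small_hole in the frame of diamond_pin below 0.002 m and angle between block's own z axis and vertical below 0.03 rad and value of joint keeper above 0.036 m and linear speed of block below 0.02 m/s); the robot touches nothing.
It fails at once if the block is dropped (it moves faster than 0.35 m/s without being held) (linear speed of block above 0.35 m/s and contact force between the fingers and block below 0.05 N).
It fails at once if a bystander (tin, baren, brayer, palette knife, paint bottle) is shifted by more than 30 mm (distance of any of ink_tin, baren, brayer, palette_knife, green_paint, yellow_paint from where it was at the start of the episode above 0.03 m).
It also fails if it takes over 51 s, if anything falls off the work surface, if the arm or the gripper's body presses on something with over 40 N, if the wrist force passes 120 N, or if a joint passes its speed limit or range.

## Working session

There is one attempt and no reset: what is moved stays moved. The work goes in short steps, Python scripts to look and compute and a tool call to move; the robot and the scene stay as the last step left them, time stands still between calls to the robot, and variables do not carry over. Pictures are saved under pics/ and viewed, about 8 in all and at most 12, crops included, and the job is handed in when it is done.

Besides the shell and the picture viewer there is one more tool, called after "Emit:" by a JSON object that holds its "name" and its "arguments", one argument or row to a line. move_arm: Moves the arm, as the interface text tells. Its arguments: {"type":"object","properties":{"motion":{"type":"array","items":{"type":"array"}}},"required":["motion"]}

```bash
mkdir -p pics
cat > h.py <<'E'
import numpy as np, cv2
from bench import monitor, viewer, workorder, spotter
from scipy.spatial.transform import Rotation as R
def K(c):
    f=210/np.tan(np.radians(c['fovy'])/2)
    return np.array([[f,0,c['cx']],[0,f,c['cy']],[0,0,1.]]),np.array(c['distortion'],float)
def ray(c,uv):
    k,d=K(c); p=cv2.undistortPoints(np.array([[uv]],float),k,d)[0,0]
    T=np.array(c['extrinsics']); return T[:3,3],T[:3,:3]@np.array([p[0],p[1],1])
def onz(c,uv,z):
    o,r=ray(c,uv); return o+r*(z-o[2])/r[2]
def tri(rs):
    A=0;b=0
    for o,d in rs:
        d=d/np.linalg.norm(d);P=np.eye(3)-np.outer(d,d);A=A+P;b=b+P@o
    return np.linalg.solve(A,b)
def proj(c,X):
    k,d=K(c);T=np.linalg.inv(np.array(c['extrinsics']))
    return cv2.projectPoints(np.atleast_2d(np.array(X,float)),cv2.Rodrigues(T[:3,:3])[0],T[:3,3],k,d)[0][:,0]
def tool(o,p):  # world delta -> tool
    q=o['eef_rot'];r=R.from_quat([q[1],q[2],q[3],q[0]]);return r.inv().apply(p)
E
cat > a.py <<'E'
from h import *
o=monitor.get_obs();print(o['time_s'],o['eef_pos'],o['eef_rot'])
ims=[]
for n in ['top','scene']:
    im=viewer.camera(n);ims.append(im);cv2.imwrite(f'pics/{n}0.png',im);c=viewer.calibration(n)
    print(n,np.round(np.array(c['extrinsics'])[:3,3],3))
    for t,z in [('block',.02),('big_hole',.01),('small_hole',.01),('jig',.012),('round_pin',.012),('diamond_pin',.012),('keeper_grip',.063),('ink_tin',.03),('baren',.03)]:
        for r in spotter.search_frame(n,t)[:3]:
            uv=np.array(r['centre'])*[560,420];print(t,round(r['score'],2),uv.round(1),onz(c,uv,z).round(4))
cv2.imwrite('pics/both0.png',cv2.resize(np.hstack(ims),(800,300)))
E
python3 a.py
```

```text
0.0 [ 0.16978367 -0.54880296  0.23838218] [-8.70838068e-04  9.88784315e-01  1.49347973e-01  4.86615553e-05]
top [0.266 0.021 1.208]
block 0.81 [219.8 193.4] [0.559  0.1984 0.02  ]
block 0.75 [144.1 307.6] [0.2331 0.392  0.02  ]
block 0.71 [236.1 277. ] [0.321  0.1422 0.02  ]
big_hole 0.87 [142. 302.] [0.2479 0.4021 0.01  ]
big_hole 0.16 [326.7 216.8] [ 0.4971 -0.1116  0.01  ]
small_hole 0.86 [220.2 194.7] [0.5576 0.1986 0.01  ]
small_hole 0.84 [232.5 274.5] [0.3281 0.1535 0.01  ]
small_hole 0.69 [142.6 305.2] [0.2392 0.3998 0.01  ]
jig 0.92 [352.7 211.3] [ 0.5141 -0.1866  0.012 ]
round_pin 0.95 [350.3 213. ] [ 0.5091 -0.1796  0.012 ]
diamond_pin 0.7 [354.7 214.7] [ 0.5042 -0.1923  0.012 ]
diamond_pin 0.2 [325.4 217.1] [ 0.4958 -0.1077  0.012 ]
keeper_grip 0.81 [324.  218.8] [ 0.4811 -0.0983  0.063 ]
keeper_grip 0.25 [437.2 233.1] [ 0.4462 -0.4095  0.063 ]
ink_tin 0.82 [342.1 251.6] [ 0.3953 -0.1517  0.03  ]
baren 0.66 [211.6 145.4] [0.7018 0.228  0.03  ]
scene [ 0.923 -0.773  1.069]
block 0.96 [330.3 174.1] [0.5719 0.1824 0.02  ]
block 0.96 [265.6 101.5] [0.246  0.3833 0.02  ]
block 0.72 [389.  128.7] [0.652  0.4481 0.02  ]
big_hole 0.97 [244.8 162.9] [0.3264 0.1136 0.01  ]
big_hole 0.89 [331.7 174.2] [0.5723 0.193  0.01  ]
big_hole 0.79 [269.  104.7] [0.2576 0.3851 0.01  ]
small_hole 0.92 [269.3  99.5] [0.2452 0.4095 0.01  ]
small_hole 0.77 [330.5 175.7] [0.5717 0.186  0.01  ]
small_hole 0.71 [244.1 157.3] [0.3125 0.1331 0.01  ]
jig 0.93 [251.6 266.7] [ 0.5291 -0.1925  0.012 ]
jig 0.44 [379.8 230.2] [0.7691 0.0646 0.012 ]
jig 0.21 [346.7 112.4] [0.5006 0.4682 0.012 ]
round_pin 0.76 [251.9 267.8] [ 0.5314 -0.1949  0.012 ]
diamond_pin 0.9 [252.1 268.6] [ 0.533  -0.1967  0.012 ]
keeper_grip 0.84 [255.6 237.3] [ 0.5132 -0.1415  0.063 ]
keeper_grip 0.7 [251.7 265.3] [ 0.5464 -0.217   0.063 ]
ink_tin 0.79 [217.3 234.8] [ 0.4092 -0.1598  0.03  ]
baren 0.63 [378.  182.5] [0.7069 0.2067 0.03  ]
```

View pics/top0.png

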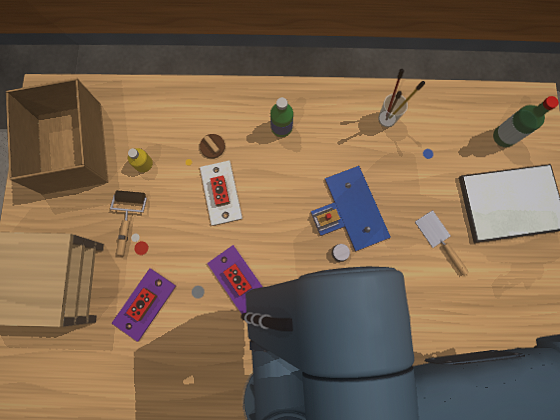

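View pics/scene0.png

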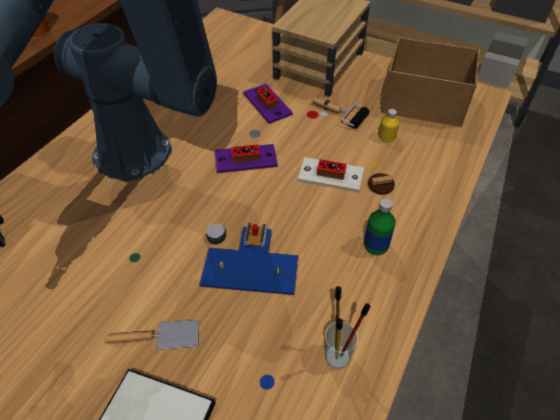

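The top view shows the white block at about (220,193), with its holes at (215,171) and (226,215). The jig is at about (355,210), with pins at (349,185) and (362,236), and the knob is at (326,217). The purple look-alikes are at (144,305) and (235,275). The scene view agrees: the block is next to the baren and the green bottle, and the tin is in the corner by the keeper.

```bash
cat > b.py <<'E'
from h import *
c=viewer.calibration('top')
for n,uv,z in [('small',(215.5,170.5),.012),('big',(225.5,215),.012),('rp',(362,236),.03),('dp',(349,185),.03)]: print(n,onz(c,uv,z).round(4))
a=onz(c,(215.5,170.5),.012)-onz(c,(225.5,215),.012);print(np.arctan2(a[1],a[0]))
a=onz(c,(349,185),.03)-onz(c,(362,236),.03);print(np.arctan2(a[1],a[0]))
o=monitor.get_obs();w=viewer.calibration('wrist');T=np.array(w['extrinsics'])
print('cam in tool',tool(o,T[:3,3]-o['eef_pos']).round(4),np.array([tool(o,T[:3,i]) for i in range(3)]).round(3),w['fovy'],w['distortion'],w['cx'],w['cy'])
print('tool axes',np.array([tool(o,v) for v in np.eye(3)]).T.round(4))
E
python3 b.py
```

```text
small [0.6304 0.2156 0.012 ]
big [0.4972 0.1802 0.012 ]
rp [ 0.4399 -0.2083  0.03  ]
dp [ 0.5877 -0.1745  0.03  ]
0.25997430160954577
0.22522113319139783
cam in tool [ 0.0674  0.0006 -0.1348] [[-0.     1.     0.   ]
 [-0.965  0.    -0.262]
 [-0.262 -0.     0.965]] 58.66771360274636 [-0.02921358  0.          0.          0.          0.        ] 277.7444267834569 206.5989505143438
tool axes [[ 0.9554  0.2953 -0.    ]
 [ 0.2953 -0.9554 -0.    ]
 [-0.      0.     -1.    ]]
```

Emit:
{"name": "move_arm", "arguments": {
  "motion": [
    [[1,-0.6,0],[0,0,0.5],100],
    [[2,-1.2,0],[0,0,0.5],100],
    [[3,-1.8,0],[0,0,0.5],100],
    [[4,-2.4,0],[0,0,0.5],100],
    [[5,-3,0],[0,0,0.5],100],
    [[6,-3.6,0],[0,0,0.5],100],
    [[7,-4.1,0],[0,0,0.5],100],
    [[7.6,-4.4,0],[0,0,0.5],100],
    [[7.6,-4.4,0],[0,0,0.5],100],
    [[7.6,-4.4,0],[0,0,0.5],100]
  ]
}}

```text
time_s: 2.25
eef_pos: [0.5285, -0.1608, 0.2392]
eef_rot: [-0.0, 0.993, 0.116, -0.0]
wrist_force: [0.7, -0.5, -0.6]
opening: 0.997
```

```bash
cat > w.py <<'E'
from h import *
import sys,pickle
tag=sys.argv[1]
c=viewer.calibration('wrist');o=monitor.get_obs();im=viewer.camera('wrist');cv2.imwrite(f'pics/{tag}.png',im)
pickle.dump((c,o),open(f'{tag}.pkl','wb'))
print(o['time_s'],o['eef_pos'].round(4) if hasattr(o['eef_pos'],'round') else o['eef_pos'])
for a in sys.argv[2:]:
    t,z=a.split(':')
    for r in spotter.search_frame('wrist',t)[:2]:
        uv=np.array(r['centre'])*[560,420];print(t,round(r['score'],2),uv.round(1),onz(c,uv,float(z)).round(4))
E
python3 w.py jig1 round_pin:.032 diamond_pin:.032 keeper_grip:.063 ink_tin:.03
```

```text
2.25 [ 0.5285 -0.1608  0.2392]
round_pin 0.79 [302.6 183.4] [ 0.5309 -0.1845  0.032 ]
diamond_pin 0.96 [302.5 181.5] [ 0.5326 -0.1839  0.032 ]
keeper_grip 0.67 [222.5 203.9] [ 0.5032 -0.1183  0.063 ]
ink_tin 0.66 [237.7 297.1] [ 0.4003 -0.1496  0.03  ]
```

View pics/jig1.png

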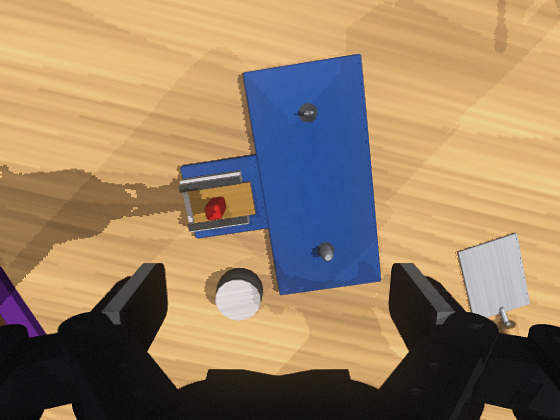

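The wrist view shows the round pin near (326,252), the diamond pin near (307,113), the knob top at (215,208) and the tin at (238,297). The bed corners are clear. I'll take a second jig view from an offset place on the way to the block.

Emit:
{"name": "move_arm", "arguments": {
  "motion": [
    [[0.3,-0.8,0.3],[0,0,0],100],
    [[0,-1.6,0.6],[0,0,0],100],
    [[0,-1.6,0.6],[0,0,0],100],
    [[0,-1.6,0.6],[0,0,0],100]
  ]
}}

```text
time_s: 3.0
eef_pos: [0.5059, -0.07, 0.2039]
eef_rot: [0.0, 0.993, 0.114, 0.001]
wrist_force: [0.1, 0.2, 1.2]
opening: 0.999
```

```bash
python3 w.py jig2 keeper_grip:.063
cat > fj.py <<'E'
from h import *
import pickle
from scipy.optimize import least_squares
def corners(tag):
    im=cv2.imread(f'pics/{tag}.png').astype(int);m=((im[...,0]>90)&(im[...,0]-im[...,2]>70)).astype(np.uint8)
    m=cv2.morphologyEx(m,cv2.MORPH_CLOSE,np.ones((9,9)));k=cv2.connectedComponentsWithStats(m)
    i=1+np.argmax(k[2][1:,4]);m=(k[1]==i).astype(np.uint8)
    return im,m
import sys
obs=[]
P={}
for tag in ['jig1','jig2']:
    c,o=pickle.load(open(tag+'.pkl','rb'));im,m=corners(tag)
    cnt=max(cv2.findContours(m,cv2.RETR_EXTERNAL,cv2.CHAIN_APPROX_NONE)[0],key=len)[:,0]
    P[tag]=(c,cnt)
    red=((im[...,2]>120)&(im[...,1]<60)&(im[...,0]<60)).astype(np.uint8);k=cv2.connectedComponentsWithStats(red);print(tag,'red',k[2][1:],k[3][1:].round(1))
# contour fit: bed edges +-.115,+-.055 at z ; residual = distance of back-projected contour points to near edge (points within 6mm)
def res(p,z=None):
    x,y,t=p[:3];z=p[3] if len(p)>3 else .012;r=[]
    for c,cnt in P.values():
        k,d=K(c);u=cv2.undistortPoints(cnt[:,None].astype(float)+0.0,k,d)[:,0]
        T=np.array(c['extrinsics']);D=np.c_[u,np.ones(len(u))]@T[:3,:3].T;X=T[:3,3]+D*((z-T[2,3])/D[:,2])[:,None]
        q=(X[:,:2]-[x,y])@np.array([[np.cos(t),-np.sin(t)],[np.sin(t),np.cos(t)]])
        e=np.c_[q[:,0]-.115,q[:,0]+.115,q[:,1]-.055,q[:,1]+.055]
        j=np.abs(e).argmin(1);e=e[np.arange(len(e)),j];r.append(np.clip(e,-.012,.012))
    return np.concatenate(r)
for p0 in ([.52,-.19,.225],[.52,-.19,.225,.012]):
    s=least_squares(res,p0,loss='soft_l1',f_scale=.001,x_scale=[.01,.01,.05,.01][:len(p0)]);print(s.x.round(4),np.median(abs(s.fun)))
    if len(p0)==3: J=s.x
x,y,t=J;np.save('J.npy',J)
ims=[]
for tag,(c,cnt) in P.items():
    im=cv2.imread(f'pics/{tag}.png')
    im=cv2.resize(im,None,fx=2,fy=2)
    for L in [(-.07,0,.032),(.07,0,.032),(-.07,0,.012),(.07,0,.012),(.115,.055,.012),(-.115,.055,.012),(.115,-.055,.012),(-.115,-.055,.012),(0,.103,.063)]:
        w=[x+L[0]*np.cos(t)-L[1]*np.sin(t),y+L[0]*np.sin(t)+L[1]*np.cos(t),L[2]]
        u=proj(c,w)[0]*2+.5;cv2.circle(im,(int(u[0]),int(u[1])),2,(0,255,255),-1)
    u=(proj(c,[x,y,.012])[0]*2).astype(int);u=np.clip(u,[260,260],[1120-120,840-260]);ims.append(im[u[1]-260:u[1]+260,u[0]-260:u[0]+120])
cv2.imwrite('pics/jfit.png',np.hstack(ims))
E
python3 fj.py
```

```text
3.0 [ 0.5059 -0.07    0.2039]
keeper_grip 0.95 [323.3 210.6] [ 0.5037 -0.107   0.063 ]
jig1 red [[224 200   1   1   1]
 [222 202   1   1   1]
 [225 203   1   2   2]
 [206 204  17  16 211]
 [224 211   1   1   1]
 [223 213   1   1   1]
 [206 216   1   1   1]] [[224.  200. ]
 [222.  202. ]
 [225.  203.5]
 [213.9 211.7]
 [224.  211. ]
 [223.  213. ]
 [206.  216. ]]
jig2 red [[325 205   1   1   1]
 [317 215  17  17 260]
 [  0 292  40  45 601]] [[325.  205. ]
 [325.1 223.1]
 [ 16.3 314.6]]
[ 0.5289 -0.1996  0.3838] 0.00273726219018601
[ 0.5292 -0.2013  0.384   0.0073] 0.0013329476717986663
```

View pics/jfit.png

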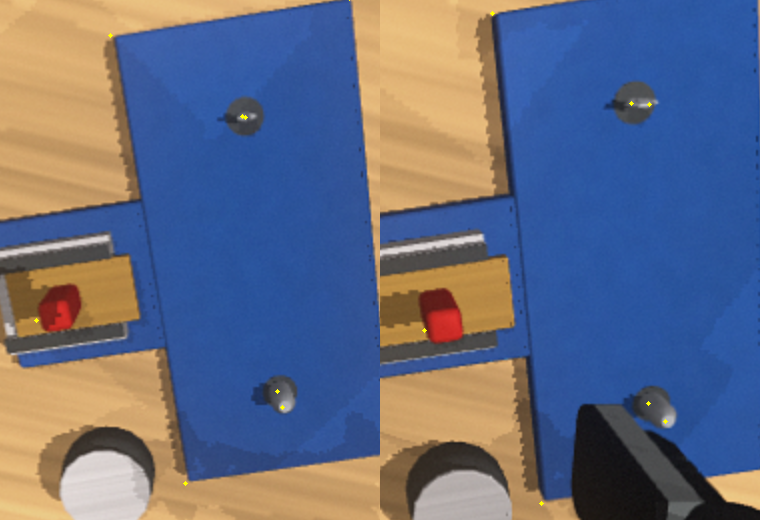

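The overlay puts the jig fit on the pins and bed corners to within about 1–2 mm, with a jig yaw of 0.384. Next I'll look at the block.

Emit:
{"name": "move_arm", "arguments": {
  "motion": [
    [[0.5,-0.9,0],[0,0,0],100],
    [[1,-1.8,0],[0,0,0],100],
    [[1.5,-2.7,0],[0,0,0],100],
    [[2,-3.5,0],[0,0,0],100],
    [[2.3,-4,0],[0,0,0],100],
    [[2.3,-4,0],[0,0,0],100],
    [[2.3,-4,0],[0,0,0],100]
  ]
}}

```text
time_s: 3.98
eef_pos: [0.5858, 0.195, 0.2033]
eef_rot: [0.0, 0.993, 0.114, 0.0]
wrist_force: [0.3, -0.0, -1.1]
opening: 0.999
```

```bash
python3 w.py blk1 big_hole:.01 small_hole:.01 block:.02 baren:.03
cat > fb.py <<'E'
from h import *
import pickle,sys
for tag in sys.argv[1:]:
    c,o=pickle.load(open(tag+'.pkl','rb'));im=cv2.imread(f'pics/{tag}.png').astype(int)
    red=((im[...,2]>120)&(im[...,1]<80)&(im[...,0]<80)).astype(np.uint8);red=cv2.morphologyEx(red,cv2.MORPH_CLOSE,np.ones((11,11)))
    for k in cv2.findContours(red,cv2.RETR_EXTERNAL,cv2.CHAIN_APPROX_SIMPLE)[0]:
        if cv2.contourArea(k)>1500:
            b=cv2.boxPoints(cv2.minAreaRect(k));P=np.array([onz(c,u,.038) for u in b]);e=[P[1]-P[0],P[2]-P[1]];e=max(e,key=np.linalg.norm);print('red',b.mean(0),P.mean(0).round(4),[np.linalg.norm(P[1]-P[0]),np.linalg.norm(P[2]-P[1])],np.arctan(e[1]/e[0]))
    wh=((im.min(2)>150)&(im.max(2)-im.min(2)<40)).astype(np.uint8);wh=cv2.morphologyEx(wh,cv2.MORPH_CLOSE,np.ones((5,5)))
    for k in cv2.findContours(wh,cv2.RETR_EXTERNAL,cv2.CHAIN_APPROX_SIMPLE)[0]:
        if cv2.contourArea(k)>5000:
            b=cv2.boxPoints(cv2.minAreaRect(k));P=np.array([onz(c,u,.01) for u in b]);e=[P[1]-P[0],P[2]-P[1]];e=max(e,key=np.linalg.norm);print('white',b.round(1).tolist(),P.mean(0).round(4),[np.linalg.norm(P[1]-P[0]),np.linalg.norm(P[2]-P[1])],np.arctan(e[1]/e[0]))
E
python3 fb.py blk1
```

```text
3.975 [0.5858 0.195  0.2033]
big_hole 0.86 [ 59.9 414.3] [0.2804 0.3687 0.01  ]
big_hole 0.85 [268.3 193.3] [0.5749 0.2007 0.01  ]
small_hole 0.98 [ 60.5 412.8] [0.2826 0.3682 0.01  ]
small_hole 0.8 [264.2 364. ] [0.3973 0.1649 0.01  ]
block 0.96 [268.4 194.1] [0.5765 0.2007 0.02  ]
block 0.73 [531.7 315.6] [ 0.5163 -0.0761  0.02  ]
baren 0.86 [270.7  34.5] [0.7014 0.227  0.03  ]
red [268.  207.5] [0.5682 0.1988 0.038 ] [np.float64(0.03871500940360587), np.float64(0.0787139049019164)] 0.23914856068060364
white [[215.0, 98.0], [320.0, 98.0], [320.0, 291.0], [215.0, 291.0]] [0.5675 0.1998 0.01  ] [np.float64(0.08880185022899496), np.float64(0.1801918475095406)] 0.2586435155422606
```

View pics/blk1.png

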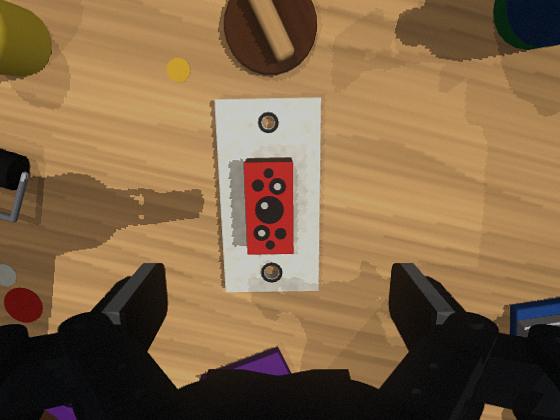

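The block is at about (268,195) in the picture, its holes at (268,122) and (271,272), with its measured size matching the model at the stated heights. Its pose is x 0.568, y 0.199, yaw 0.25. Descending to grip.

Emit:
{"name": "move_arm", "arguments": {
  "motion": [
    [[-0.27,-0.14,0.8],[0,0,-0.14],100],
    [[-0.27,-0.14,1.6],[0,0,-0.14],100],
    [[-0.27,-0.14,2.3],[0,0,-0.14],100],
    [[-0.27,-0.14,2.8],[0,0,-0.14],100],
    [[-0.27,-0.14,3.02],[0,0,-0.14],100],
    [[-0.27,-0.14,3.02],[0,0,-0.14],30],
    [[-0.27,-0.14,3.02],[0,0,-0.14],30],
    [[-0.27,-0.14,3.02],[0,0,-0.14],30],
    [[-0.27,-0.14,3.02],[0,0,-0.14],30]
  ]
}}

```text
time_s: 5.35
eef_pos: [0.5693, 0.2008, 0.0242]
eef_rot: [0.0, 0.992, 0.124, 0.002]
wrist_force: [-0.1, -1.5, 5.6]
opening: 0.456
```

Emit:
{"name": "move_arm", "arguments": {
  "motion": [
    [[0,0,-0.2],[0,0,0],20],
    [[0,0,-0.6],[0,0,0],20],
    [[0,0,-1.2],[0,0,0],20],
    [[0,0,-1.8],[0,0,0],20],
    [[0,0,-2.2],[0,0,0],20],
    [[0,0,-2.2],[0,0,0],20]
  ]
}}

```text
time_s: 6.1
eef_pos: [0.569, 0.201, 0.1568]
eef_rot: [-0.0, 0.992, 0.125, 0.002]
wrist_force: [0.5, -0.1, -3.1]
opening: 0.451
```

```bash
python3 w.py held small_hole:.1; python3 -c "
from h import *
o=monitor.get_obs();print(o['eef_pos'],o['eef_rot'],o['opening'],o['wrist_force'])"
```

```text
6.1 [0.569  0.201  0.1568]
small_hole 0.69 [277.9 178.3] [0.599 0.208 0.1  ]
[0.5669565  0.20059149 0.15345859] [-2.94723797e-07  9.92221830e-01  1.24481370e-01 -4.78902628e-04] 0.4539354107639687 [-0.01922523  0.0057526  -2.63542333]
```

View pics/held.png

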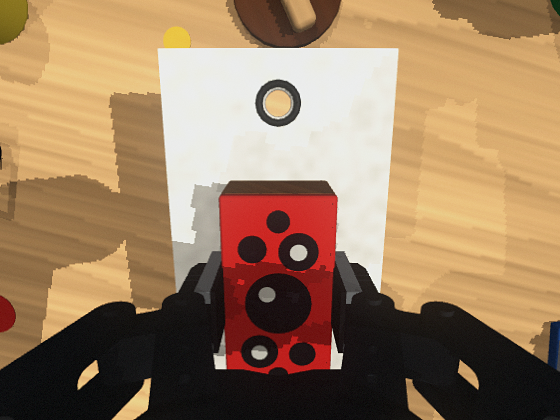

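The picture shows the block held square to the jaws. The small-hole rim is at (278,103), the board's front corners are at (158,48) and (398,48), and the red face's front corners are at (219,196) and (337,196). I'll solve for the block's pose in the tool frame.

```bash
cat > g.py <<'E'
from h import *
import pickle
from scipy.optimize import least_squares
c,o=pickle.load(open('held.pkl','rb'));k,d=K(c)
im=cv2.cvtColor(cv2.imread('pics/held.png'),cv2.COLOR_BGR2GRAY)
uv=np.array([(158,48),(398,48),(219,195),(337,195),(278.3,103)],np.float32)
uv[:4]=cv2.cornerSubPix(im,uv[:4].copy(),(4,4),(-1,-1),(3,30,.01));print(uv.round(1).tolist())
m=np.array([(.09,.045,.01),(.09,-.045,.01),(.04,.02,.038),(.04,-.02,.038),(.07,0,.012)])
Ct=np.array([.0674,.0006,-.1348]);Rc=np.array([[0,1,0],[-.965,0,-.262],[-.262,0,.965]]).T # cols= cam axes in tool
def f(p):
    X=R.from_euler('xyz',[np.pi,p[3],p[4]]).apply(m)+p[:3]
    Y=(X-Ct)@Rc
    return (cv2.projectPoints(Y,np.zeros(3),np.zeros(3),k,d)[0][:,0]-uv).ravel()
for fr in ([0,1,2,4],[0,1,2,3,4]):
    def g(s):
        p=np.zeros(5);p[fr]=s;return f(p)
    s=least_squares(g,[0,0,.024]+[0]*(len(fr)-3));print(fr,s.x.round(4),s.fun.round(1))
E
python3 g.py
```

```text
[[157.1999969482422, 47.900001525878906], [397.8999938964844, 47.79999923706055], [220.10000610351562, 194.1999969482422], [337.1000061035156, 196.60000610351562], [278.29998779296875, 103.0]]
[0, 1, 2, 4] [-0.0017  0.0007  0.0249  0.    ] [ 0.9  0.3  0.2  0.4 -1.6  0.9  0.8 -1.4 -0.2 -0.1]
[0, 1, 2, 3, 4] [-0.0012  0.0007  0.0275  0.0269 -0.    ] [ 1.1 -0.1  0.  -0.  -0.8  1.5  0.  -0.9 -0.2 -0.5]
```

Emit:
{"name": "move_arm", "arguments": {
  "motion": [
    [[-0.3,0.7,0],[0,0,-0.2],20],
    [[-0.6,1.5,0],[0,0,-0.4],20],
    [[-0.9,2.4,0],[0,0,-0.6],20],
    [[-1.2,3.3,0],[0,0,-0.8],20],
    [[-1.5,4.2,0],[0,0,-0.96],20],
    [[-1.8,5.1,0],[0,0,-0.96],20],
    [[-2.1,5.8,0.1],[0,0,-0.96],20],
    [[-2.25,6.3,0.4],[0,0,-0.96],20],
    [[-2.25,6.3,0.8],[0,0,-0.96],20],
    [[-2.25,6.3,0.8],[0,0,-0.96],20]
  ]
}}

```text
time_s: 7.45
eef_pos: [0.5273, -0.1977, 0.1023]
eef_rot: [-0.003, 0.982, 0.19, -0.003]
wrist_force: [-0.1, -0.1, -2.3]
opening: 0.456
```

```bash
cat > t.py <<'E'
from h import *
o=monitor.get_obs();q=o['eef_rot'];r=R.from_quat([q[1],q[2],q[3],q[0]]);x=r.apply([1,0,0])
print(o['time_s'],o['eef_pos'].round(4),'yaw',np.arctan2(x[1],x[0]).round(4),'f',np.round(o['wrist_force'],1),'m',np.round(o['torque'],2),o['opening'])
D=np.array([.5303,-.1992,0])-o['eef_pos'];print('tool units',tool(o,D/.06).round(3),'turn',(np.degrees(np.arctan2(x[1],x[0])-.384)/8).round(3))
E
python3 t.py; python3 w.py hov1
```

```text
7.45 [ 0.5273 -0.1977  0.1023] yaw 0.3825 f [-0.1 -0.1 -2.3] m [-0.03 -0.02  0.01] 0.4556332122898328
tool units [0.046 0.053 1.704] turn -0.01
7.45 [ 0.5273 -0.1977  0.1023]
```

View pics/hov1.png

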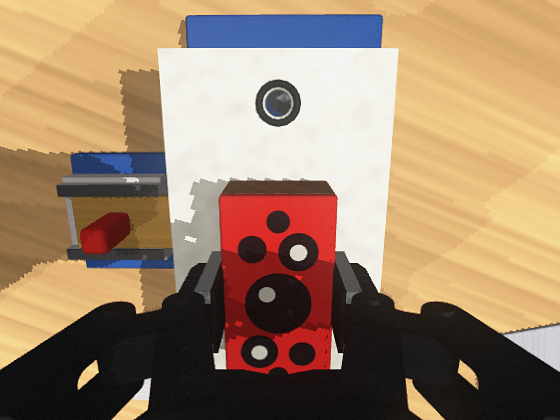

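The view through the small hole at (278,103) shows the diamond pin. The bed's far edge at (187–382, 15) is parallel to the board and offset about 3.7 mm to the right, which agrees with the computed correction of 3.2 mm.

Emit:
{"name": "move_arm", "arguments": {
  "motion": [
    [[0.05,0.055,0.3],[0,0,0],20],
    [[0.05,0.055,0.55],[0,0,0],20],
    [[0.05,0.055,0.55],[0,0,0],20],
    [[0.05,0.055,0.55],[0,0,0],20]
  ]
}}

```text
time_s: 8.0
eef_pos: [0.5343, -0.2008, 0.0731]
eef_rot: [-0.0, 0.982, 0.191, -0.0]
wrist_force: [0.6, -1.0, -2.3]
opening: 0.452
```

```bash
python3 t.py; python3 w.py hov2
python3 - <<'E'
from h import *
import pickle
J=np.array([.529,-.2004]);t=.384;M=np.array([[np.cos(t),-np.sin(t)],[np.sin(t),np.cos(t)]])
c,o=pickle.load(open('hov2.pkl','rb'))
def w(x,y,z): return [*(J+M@[x,y]),z]
print('corners',proj(c,[w(.115,.055,.012),w(.115,-.055,.012)]).round(1).tolist())
print('dpin tip/foot',proj(c,[w(.07,0,.032),w(.07,0,.012)]).round(1).tolist())
im=cv2.imread('pics/hov2.png')
a=cv2.resize(im[60:150,220:340],(640,480),interpolation=cv2.INTER_CUBIC);b=im[0:150,140:420]
cv2.imwrite('pics/hov2c.png',np.vstack([a,cv2.resize(b,(640,343))])[:,:][:823:1] if 0 else np.hstack([cv2.resize(a,(400,300)),cv2.resize(b,(400,214+86))]))
E
```

```text
8.0 [ 0.5343 -0.2008  0.0731] yaw 0.3839 f [ 0.6 -1.  -2.3] m [ 0.03  0.08 -0.  ] 0.4516274474329603
tool units [-0.051 -0.049  1.219] turn -0.001
8.0 [ 0.5343 -0.2008  0.0731]
corners [[157.3, 13.7], [385.9, 13.6]]
dpin tip/foot [[271.2, 109.9], [271.9, 109.4]]
```

View pics/hov2c.png

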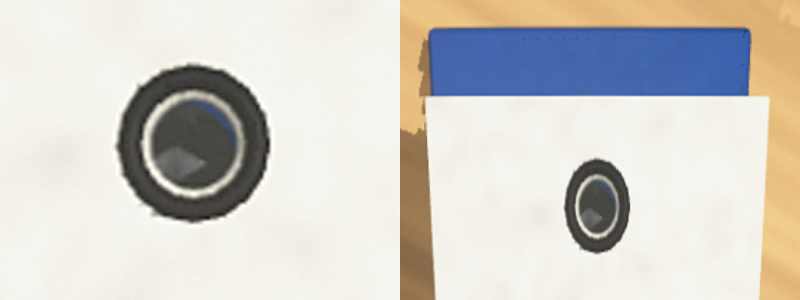

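In the crop the diamond pin shows low and left in the hole, and the bed corners agree with the jig fit to under 1 mm. I'll let the arm settle and read the true offset.

Emit:
{"name": "move_arm", "arguments": {
  "motion": [
    [[0,0,0],[0,0,0],20],
    [[0,0,0],[0,0,0],20],
    [[0,0,0],[0,0,0],20],
    [[0,0,0],[0,0,0],20]
  ]
}}

```text
time_s: 8.55
eef_pos: [0.5342, -0.201, 0.0732]
eef_rot: [0.0, 0.982, 0.191, 0.0]
wrist_force: [-0.1, -1.0, -2.4]
opening: 0.456
```

```bash
python3 t.py
```

```text
8.55 [ 0.5342 -0.201   0.0732] yaw 0.3836 f [-0.1 -1.  -2.4] m [-0.02 -0.03 -0.03] 0.45627389563686294
tool units [-0.049 -0.052  1.22 ] turn -0.003
```

Emit:
{"name": "move_arm", "arguments": {
  "motion": [
    [[-0.045,-0.045,0],[0,0,0],20],
    [[-0.045,-0.045,0],[0,0,0],20],
    [[-0.045,-0.045,0.1],[0,0,0],20],
    [[-0.045,-0.045,0.18],[0,0,0],20],
    [[-0.045,-0.045,0.26],[0,0,0],20],
    [[-0.045,-0.045,0.31],[0,0,0],20],
    [[-0.045,-0.045,0.36],[0,0,0],20],
    [[-0.045,-0.045,0.36],[0,0,0],20],
    [[-0.045,-0.045,0.36],[0,0,0],20]
  ]
}}

```text
time_s: 9.68
eef_pos: [0.5308, -0.1995, 0.0516]
eef_rot: [0.0, 0.982, 0.191, 0.0]
wrist_force: [-0.6, -0.2, -2.7]
opening: 0.454
```

```bash
python3 t.py
```

```text
9.675 [ 0.5308 -0.1995  0.0516] yaw 0.3836 f [-0.6 -0.2 -2.7] m [0.01 0.01 0.06] 0.45395616878461026
tool units [-0.005 -0.008  0.861] turn -0.003
```

Emit:
{"name": "move_arm", "arguments": {
  "motion": [
    [[0,0,0.05],[0,0,0],20],
    [[0,0,0.1],[0,0,0],20],
    [[0,0,0.15],[0,0,0],20],
    [[0,0,0.2],[0,0,0],20],
    [[0,0,0.23],[0,0,0],20],
    [[0,0,0.23],[0,0,0],20],
    [[0,0,0.23],[0,0,0],20]
  ]
}}

```text
time_s: 10.55
eef_pos: [0.5307, -0.1995, 0.0378]
eef_rot: [0.0, 0.982, 0.191, 0.0]
wrist_force: [-0.1, 0.1, -2.1]
opening: 0.452
```

```bash
python3 t.py; python3 w.py down1; python3 -c "
import cv2;im=cv2.imread('pics/down1.png');cv2.imwrite('pics/down1c.png',cv2.resize(im[0:320,60:460],(800,600)))"
```

```text
10.55 [ 0.5307 -0.1995  0.0378] yaw 0.3836 f [-0.1  0.1 -2.1] m [0.05 0.01 0.  ] 0.45226941364052525
tool units [-0.005 -0.007  0.63 ] turn -0.003
10.55 [ 0.5307 -0.1995  0.0378]
```

View pics/down1c.png

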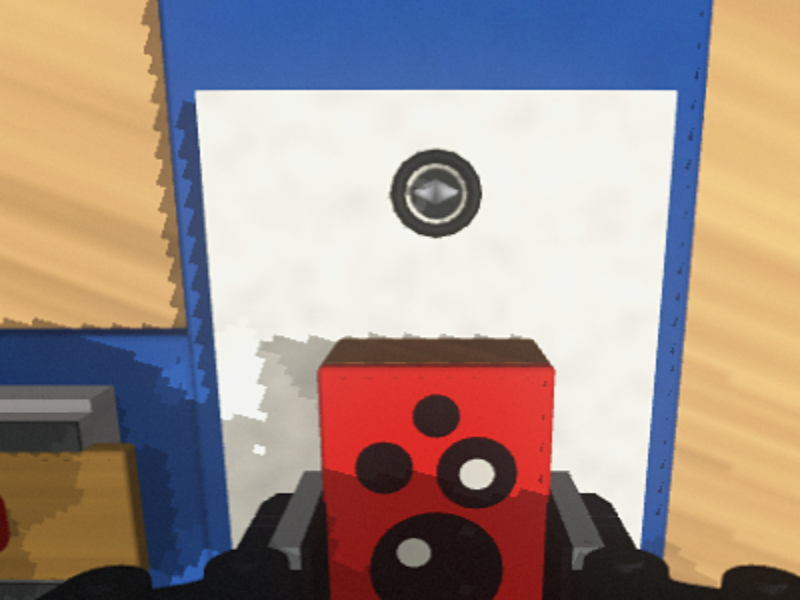

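The diamond pin stands centred in the small hole at crop (436,192), and the force shows no contact yet. I'll ease down until the bed bears the board.

Emit:
{"name": "move_arm", "arguments": {
  "motion": [
    [[0,0,0.02],[0,0,0],20],
    [[0,0,0.04],[0,0,0],20],
    [[0,0,0.05],[0,0,0],20],
    [[0,0,0.05],[0,0,0],20],
    [[0,0,0.05],[0,0,0],20]
  ]
}}

```text
time_s: 11.22
eef_pos: [0.5308, -0.1996, 0.0362]
eef_rot: [0.0, 0.982, 0.191, -0.0]
wrist_force: [-6.5, 1.9, 11.3]
opening: 0.457
```

Emit:
{"name": "move_arm", "arguments": {
  "motion": [
    [[0,0,-0.015],[0,0,0],20],
    [[0,0,-0.015],[0,0,0],55],
    [[0,0,-0.015],[0,0,0],65],
    [[0,0,-0.015],[0,0,0],75],
    [[0,0,-0.015],[0,0,0],75],
    [[0,0,-0.5],[0,0,0],75],
    [[0,0,-1.2],[0,0,0],75],
    [[0,0,-1.8],[0,0,0],75],
    [[0,0,-1.8],[0,0,0],75]
  ]
}}

```text
time_s: 12.35
eef_pos: [0.5328, -0.2007, 0.1463]
eef_rot: [0.002, 0.982, 0.191, 0.003]
wrist_force: [0.3, 0.1, -0.1]
opening: 0.752
```

```bash
python3 t.py; python3 w.py rel keeper_grip:.063
cat > chk.py <<'E'
from h import *
import pickle,sys
c,o=pickle.load(open(sys.argv[1]+'.pkl','rb'))
J=np.array([.529,-.2004]);t=.384;M=np.array([[np.cos(t),-np.sin(t)],[np.sin(t),np.cos(t)]])
im=cv2.imread(f'pics/{sys.argv[1]}.png')
for x,y in [(.09,.045),(.09,-.045),(-.09,.045),(-.09,-.045)]:
    for z,col in [(.022,(0,255,0))]:
        u=proj(c,[*(J+M@[x,y]),z])[0];cv2.circle(im,tuple(u.astype(int)),1,col,-1)
red=((im[...,2]>120)&(im[...,1]<70)&(im[...,0]<70)).astype(np.uint8);k=cv2.connectedComponentsWithStats(red)
for s,q in zip(k[2][1:],k[3][1:]):
    if s[4]>60: print(s,q.round(1),'jig xy',((onz(c,q,.060)[:2]-J)@M).round(4),onz(c,q,.060).round(4))
cv2.imwrite('pics/'+sys.argv[1]+'c.png',cv2.resize(im,(784,588)))
E
python3 chk.py rel
```

```text
12.35 [ 0.5328 -0.2007  0.1463] yaw 0.3837 f [ 0.3  0.1 -0.1] m [ 0.01 -0.03 -0.01] 0.7515777899289636
tool units [-0.039 -0.053  2.438] turn -0.002
12.35 [ 0.5328 -0.2007  0.1463]
[ 243  157   63  118 4854] [274.1 213.4] jig xy [ 0.0066 -0.0006] [ 0.5354 -0.1985  0.06  ]
[107 215  20  19 291] [116.5 223.4] jig xy [0.0003 0.0976] [ 0.4927 -0.1098  0.06  ]
```

View pics/relc.png

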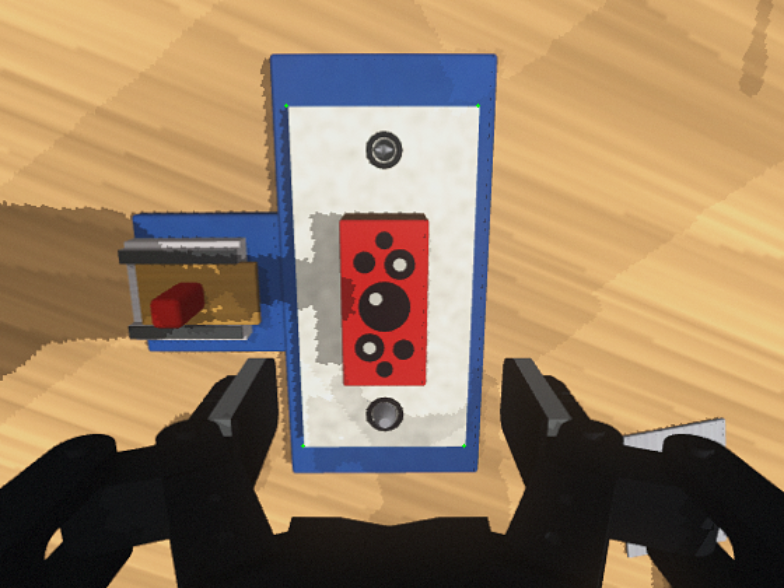

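All four green predicted corners for the seated board (z = 22 mm) fall on the real corners, and both pins show in their holes, so the board is home. The knob is at jig y ≈ 0.097, so the keeper is at about 6 mm. I'll grip the knob across y and slide it in.

Emit:
{"name": "move_arm", "arguments": {
  "motion": [
    [[0,-0.8,0],[0,0,0],75],
    [[-0.03,-1.61,0],[0,0,0],75],
    [[-0.03,-1.61,0],[0,0,0],75],
    [[-0.03,-1.61,0.7],[0,0,0],75],
    [[-0.03,-1.61,1.2],[0,0,0],75],
    [[-0.03,-1.61,1.5],[0,0,0],75],
    [[-0.03,-1.61,1.5],[0,0,0],75],
    [[-0.03,-1.61,1.5],[0,0,0],75]
  ]
}}

```text
time_s: 13.45
eef_pos: [0.4931, -0.111, 0.0528]
eef_rot: [0.0, 0.982, 0.19, 0.0]
wrist_force: [-0.6, -0.6, 0.1]
opening: 0.754
```

```bash
python3 t.py; python3 w.py knob; python3 chk.py knob
```

```text
13.45 [ 0.4931 -0.111   0.0528] yaw 0.3832 f [-0.6 -0.6  0.1] m [ 0.02 -0.04 -0.07] 0.7536150665927267
tool units [0.025 1.594 0.881] turn -0.006
13.45 [ 0.4931 -0.111   0.0528]
[ 460  181  100  159 7907] [511.9 247.8] jig xy [0.017  0.0091] [ 0.5414 -0.1856  0.06  ]
[261 276  33  30 947] [276.8 290.6] jig xy [-0.     0.096] [ 0.493  -0.1114  0.06  ]
```

View pics/knobc.png

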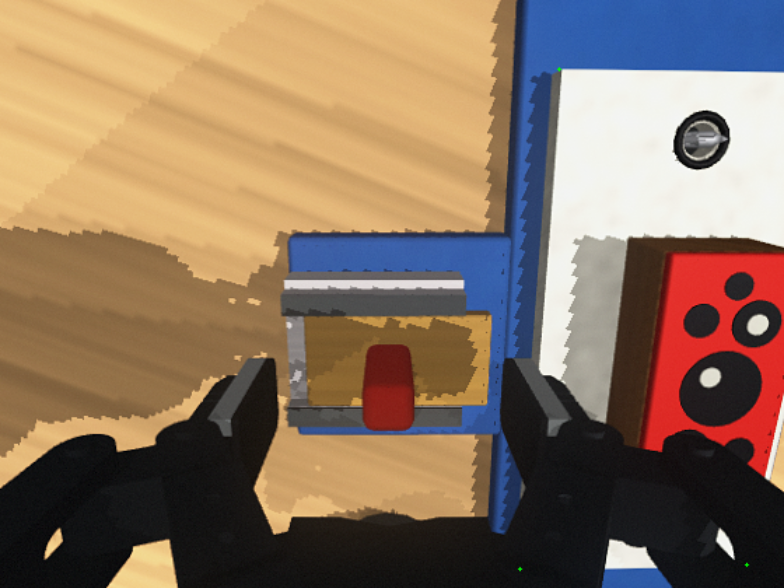

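The knob is centred between the jaws at (388,390). Next I'll close on it and slide it about 36 mm along tool +y.

Emit:
{"name": "move_arm", "arguments": {
  "motion": [
    [[0,0,0],[0,0,0],5],
    [[0,0,0],[0,0,0],5],
    [[0,0,0],[0,0,0],5],
    [[0,0,0],[0,0,0],5],
    [[0,0.15,0],[0,0,0],5],
    [[0,0.3,0],[0,0,0],5],
    [[0,0.45,0],[0,0,0],5],
    [[0,0.55,0],[0,0,0],5],
    [[0,0.61,0],[0,0,0],5],
    [[0,0.61,0],[0,0,0],5]
  ]
}}

```text
time_s: 14.75
eef_pos: [0.5064, -0.1436, 0.0533]
eef_rot: [-0.001, 0.982, 0.191, -0.0]
wrist_force: [-2.5, 6.4, 9.5]
opening: 0.146
```

```bash
python3 t.py; python3 -c "
from h import *
t=.384;M=np.array([[np.cos(t),-np.sin(t)],[np.sin(t),np.cos(t)]]);print((monitor.get_obs()['eef_pos'][:2]-[.529,-.2004])@M)"
```

```text
14.75 [ 0.5064 -0.1436  0.0533] yaw 0.3834 f [-2.5  6.4  9.5] m [ 0.86  0.47 -0.01] 0.1459420100352346
tool units [0.023 1.011 0.886] turn -0.004
[0.00033579 0.06115577]
```

Emit:
{"name": "move_arm", "arguments": {
  "motion": [
    [[0,0.03,0],[0,0,0],5],
    [[0,0.03,0],[0,0,0],5],
    [[0,0.03,0],[0,0,0],5]
  ]
}}

```text
time_s: 15.12
eef_pos: [0.5064, -0.1437, 0.0532]
eef_rot: [-0.002, 0.982, 0.191, -0.001]
wrist_force: [-4.2, 11.5, 13.3]
opening: 0.148
```

Emit:
{"name": "move_arm", "arguments": {
  "motion": [
    [[0,-0.02,0],[0,0,0],30],
    [[0,-0.02,0],[0,0,0],50],
    [[0,-0.02,0],[0,0,0],50],
    [[0,-0.02,-0.5],[0,0,0],50],
    [[0,-0.02,-1.2],[0,0,0],50],
    [[0,-0.02,-1.8],[0,0,0],50],
    [[0,-0.02,-1.8],[0,0,0],50],
    [[0,-0.02,-1.8],[0,0,0],50],
    [[0,-0.02,-1.8],[0,0,0],50]
  ]
}}

```text
time_s: 16.25
eef_pos: [0.5058, -0.1446, 0.1592]
eef_rot: [-0.001, 0.982, 0.191, -0.001]
wrist_force: [0.4, 0.8, 0.4]
opening: 0.5
```

```bash
python3 t.py; python3 w.py fin; python3 chk.py fin
```

```text
16.25 [ 0.5058 -0.1446  0.1592] yaw 0.3834 f [0.4 0.8 0.4] m [-0.01  0.02 -0.01] 0.4996523538093811
tool units [0.042 1.002 2.651] turn -0.004
16.25 [ 0.5058 -0.1446  0.1592]
[ 336  147   65  114 4279] [367.2 200.5] jig xy [0.007  0.0021] [ 0.5347 -0.1958  0.06  ]
[267 200  21  21 398] [277.1 210.5] jig xy [0.0003 0.0604] [ 0.5067 -0.1443  0.06  ]
```

View pics/finc.png

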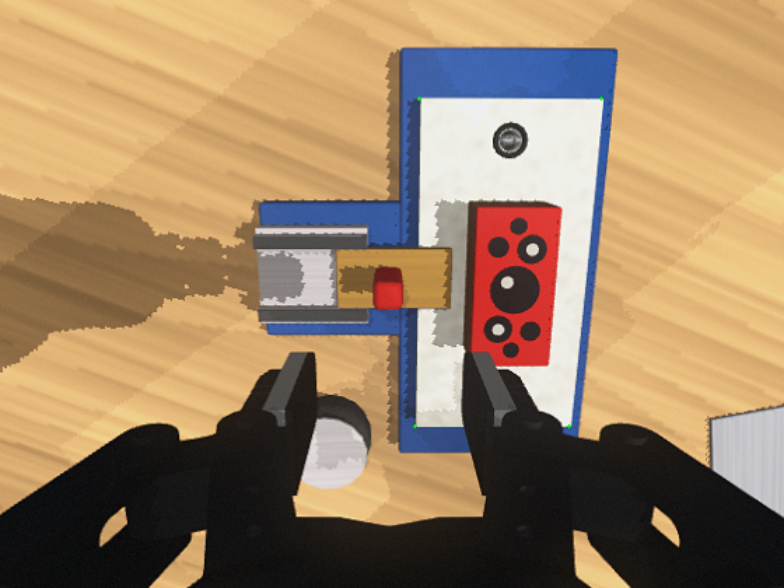

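The keeper tongue, at crop (400–450, 278), lies over the board's edge, and the knob is at jig y = 0.0604 (fully in is 0.061). The board corners still match their predicted places and the gripper is clear, so I'm handing in.

```bash
python3 -c "
from h import *
print(workorder.hand_in())"
```

```text
the job is handed in; nothing more can be done
None
```

I seated the white block on the jig and pushed the keeper fully in, then handed the job in at about 16 s of the 51 s allowed. The hand-in gave no verdict, so the result below rests on my own last checks.

- **Board:** I gripped it by its raised block and lowered it over both pins. It went down without touching them, then rested on the bed at about 14 N and was released there. In the last picture all four board corners lie where a seated board should show them.
- **Keeper:** I gripped the knob and slid it in until the arm moved no further and the push force rose. The last picture puts the knob at jig y = 60.4 mm, against 61 mm for fully in, with the tongue over the board's edge.
- **Arm and bystanders:** The gripper was open and about 10 cm above the work, reading under 1 N. I moved nothing else on purpose. The tin still stood in its corner in the last picture, but I did not measure the bystanders again.

**Disagreements:**
- The jig fit came out about 5 mm low in height when its height was left free. I used the stated height, and its overlay on the pins and corners was good to 1–2 mm.
- One position reading, taken before the arm had settled, caused a 4 mm overshoot above the pins. I corrected it before lowering.

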